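Flick the plating turntable and park its red mark in the green arc

ROBOT

A 7-joint arm with a two-finger parallel gripper is mounted at the origin on the work surface. World frame = base frame: x ahead of the robot, y to its left, z up, the work surface at z = 0. Lengths are in m, angles in rad, forces in N, time in s.
With the tool pointing down it reaches from about 0.425 to 0.925 m from the base axis. Payload 6.8 kg.
Tool frame: the origin (TCP) lies between the finger pads; the fingertips stand 11 mm ahead of it and the grasp point (between the pads) lies 8 mm behind it; x points along the fingers, z is the direction in which the jaws open and shut, and the axes are right-handed (so a half turn about x gives the same grasp; the last joint's range is limited). The gripper opens to 85 mm and grips with 20 to 120 N. Pads are 22 mm wide; open, the fingers measure 114 mm over their backs; the gripper's body (76 mm by 85 mm) begins 54 mm behind the grasp point. The pads swing forward as they close: fully open they stand 13 mm farther back than shut.
Start: joints at [-1.342, 0.477, 0.022, 1.555, -0.011, 1.109, -0.083], TCP at [0.223, 0.637, 0.242] pointing down, gripper open.
Joint ranges: [-2.96, 2.96], [-0.34, 2.1], [-1.41, 1.46], [0.24, 2.44], [-1.37, 4.51], [0.17, 1.92], [-2.96, 2.96]. Speed limits (rad/s): [2.39, 2.39, 3.14, 3.14, 3.14, 3.14, 3.14].

INTERFACE

Orientations are given as a unit quaternion [x, y, z, w].
In Python, from rig import * gives the robot as it stands. The module is installed in compiled form; this text tells all that it offers.
- The arm moves only by the shell command python3 -m inch 'ROWS' [FORCE]. ROWS is JSON, a list of rows, each a list of 7 numbers: the shift along the tool's x, y, z in cm, then the turn, a rotation vector about the tool's x, y, z in degrees, then the finger opening in cm, from 0 to 8.54. A call has 1 to 5 rows; each row is the pose to reach, as a shift and turn from the pose measured when the call began, along the tool's axes at that moment; what a row does not reach only later rows make up. A row lasts 1/12 s, in which the tool goes at most 41.7 mm and 7.16 degrees, less where a joint would pass 70% of its speed; a pose out of reach is approached as far as the arm can. A call with a gripper value outside its range is refused whole. The fingers move at their own pace and stop on an object; FORCE is the grip in N (left out, the last holds). Time passes only in rows, so rows that repeat a pose let the fingers close. It gives the time, the measured TCP pose, the force and the opening at its end, in the units of the state.
- get_obs(): the state, without advancing time (a new reading comes with each control period).
- camera(name): name is "scene" or "top"; returns the picture (420x560x3 uint8, blue, green, red); there is no depth.
- get_calibration(name): a dict with "K" (3x3 intrinsics, pixels), "D" ([k1, k2, p1, p2, k3] as OpenCV has them; the pictures are not rectified), "T" (4x4, takes a point from camera to world coordinates). Camera axes: x right, y down, z forward; pixel columns grow to the right and rows downward; lengths in m; the calibration is good to about 2 mm. A picture is of the moment at which its call begins. get_calibration takes no time and is no camera call.
- hand_in(): hands the job in, once; it reports no verdict.
Trained networks look in the newest picture that a camera, given by its name, has taken for a name from the list of things; names that differ only in an ending like _2 or _b are one class to them, and where a whole thing is asked for, a point or a joint stands for the part that bears it (a point fixed in the world has none). Each returns a list of dicts, best first, with "confidence" (0 to 1); they miss things now and then, are a little off and sometimes report something else, mostly with a low value. They report only what shows in the picture. A call takes as long as a camera call.
- recognise(thing, camera): "uv" ([column, row] in pixels, amid what is visible of it).
The state is a dict: "time_s": time; "joints": joint angles; "joint_vel": joint speeds; "effort": joint torques, N m; "ee_pos": TCP position; "ee_rot": TCP orientation; "contact_force": force on the tool from outside, world axes, zero at the start; "torque": the same for the moment, N m; "finger_gap": finger opening in m.
Only numpy, scipy, OpenCV 4.12 (cv2) and the standard library are available. Lean on these libraries where they do the work, as an engineer would, in place of code of your own. Each camera call takes 0.05 s, during which the arm holds its last target.

TASK

Flick the lab turntable so that it spins freely anticlockwise (seen from above), and let its red mark coast, untouched, past the green arc at least once. Then, on a later pass, brake the spinning disc with a fingertip so that it stops, first time, with the red mark within the green arc, and take the finger away. Only touch, grasp nothing; leave the dish in the middle alone and the bottles and beaker where they stand.

Things in the scene. Friction and masses are not known exactly. Their poses are not given: they have to be found in the camera images.
- stand: the turntable's fixed blue stand, a round foot 290 mm across and 15 mm thick; origin at the centre of its underside on the bench, on the wheel's vertical axis; its own +x points to the middle of the green arc. It does not move. It carries the wheel
- hub (a point): the wheel's axis at the height of its flat top, 60 mm above the bench. The wheel: an aluminium disc 230 mm across, 15 mm thick, about 0.85 kg (varies). Its rim from 75 to 115 mm from the axis is plain: press down anywhere there to brake; a light press stops it at once. The wheel is sprung: it gives way down by up to 10 mm, starting at 3 to 7 N, then 1 N per mm, and comes up again
- wheel (a joint): angle of the turntable's wheel in rad, growing anticlockwise seen from above and counting on over full turns; 0, 2 pi, 4 pi ... put the red mark at the middle of the green arc. Starts between 1.0 and 4.4. Nearly free: left alone it loses about 0.07 + 0.07 x speed rad/s each second (from 2.5 rad/s it runs some three turns); it stays where it is stopped
- mark (a point): a point on the red mark, a 9 mm wide radial red stripe on the wheel's top from 74 to 115 mm from the axis; the point lies 105 mm from the axis at the wheel's top surface, 60 mm above the bench
- arc (a point): middle of the green arc, a fixed green wall just outside the wheel's edge (122 to 143 mm from the axis, top 58 mm above the bench) that spans 15 degrees to either side of this point; the point lies 132.5 mm from the axis on the wall's top
- peg (a point): centre of the top of the blue peg for flicking the wheel: an upright pin 12 mm thick fixed to the wheel 66 mm from the axis, opposite the red mark, rising 25 mm above the wheel's top (to 85 mm above the bench). It goes round with the wheel. A closed fingertip pushes it along
- dish: amber culture dish 64 mm across and 15 mm high, standing loose on the middle of the wheel and turning with it; origin at the centre of its underside, 60 mm above the bench. Not to be touched
- bottle_a: white sample bottle with a silver foil cap, 52 mm across, 92 mm high, loose, standing beside the turntable; origin at the centre of its underside. Leave alone
- bottle_b: a second such bottle on the other side of the turntable; leave alone
- beaker: small glass beaker, 60 mm across the rim, 75 mm high, loose, beyond the turntable; origin at the centre of its underside. Leave alone

How it is judged:
By the outcome, as a careful person would: the job done as asked, in the order asked, and still so for the second after the job is handed in, with the robot touching nothing.
It also fails if it takes over 48 s, if anything falls off the work surface, if the arm or the gripper's body presses on something with over 40 N, if the wrist force passes 120 N, or if a joint passes its speed limit or range.

## Working session

There is one attempt and no reset: what is moved stays moved. The work goes in short steps, Python scripts to look and compute and a shell command to move; the robot and the scene stay as the last step left them, time stands still between calls to the robot, and variables do not carry over. Pictures are saved under pics/ and viewed, and the job is handed in when it is done.

```bash
mkdir -p pics; ls
cat > h.py <<'E'
from rig import *
import numpy as np, cv2
def ray(cam,uv):
    c=get_calibration(cam);K=np.array(c["K"],float);D=np.array(c["D"],float);T=np.array(c["T"],float)
    p=cv2.undistortPoints(np.array([[uv]],float),K,D)[0,0]
    d=T[:3,:3]@np.array([p[0],p[1],1.]);return T[:3,3],d
def at(cam,uv,z):
    o,d=ray(cam,uv);return o+d*(z-o[2])/d[2]
def proj(cam,P):
    c=get_calibration(cam);T=np.linalg.inv(np.array(c["T"],float))
    r,_=cv2.Rodrigues(T[:3,:3]);return cv2.projectPoints(np.array(P,float).reshape(-1,1,3),r,T[:3,3],np.array(c["K"],float),np.array(c["D"],float))[0][:,0]
E
python3 - <<'E'
from h import *
o=get_obs();print({k:np.round(v,3).tolist() for k,v in o.items()})
for c in("top","scene"):
    cv2.imwrite(f"pics/{c}0.png",camera(c))
    print(c,np.round(get_calibration(c)["T"],3).tolist())
    for t,z in(("stand",.0),("hub",.06),("mark",.06),("arc",.058),("peg",.085),("dish",.07),("bottle_a",.05),("beaker",.04)):
        for r in recognise(t,c)[:3]: print(c,t,round(r["confidence"],2),np.round(r["uv"],1),np.round(at(c,r["uv"],z),3))
E
```

```text
pics
{'time_s': 0.0, 'joints': [-1.342, 0.478, 0.022, 1.556, -0.012, 1.109, -0.083], 'joint_vel': [-0.001, 0.0, -0.002, 0.0, 0.001, 0.001, 0.001], 'effort': [-0.001, -59.645, 1.607, -28.12, 0.012, 0.01, 0.0], 'ee_pos': [0.223, 0.637, 0.241], 'ee_rot': [-0.41, 0.577, 0.409, 0.576], 'contact_force': [0.029, -0.368, 0.697], 'torque': [0.038, 0.014, 0.041], 'finger_gap': 0.085}
top [[0.088, -0.975, 0.202, 0.426], [-0.996, -0.087, 0.013, 0.055], [0.005, -0.202, -0.979, 1.018], [0.0, 0.0, 0.0, 1.0]]
top stand 0.58 [321.6 253. ] [ 0.538 -0.059  0.   ]
top hub 0.96 [321.  249.2] [ 0.54 -0.05  0.06]
top mark 0.74 [317.9 249.7] [ 0.538 -0.044  0.06 ]
top arc 0.63 [324.4 253.1] [ 0.532 -0.058  0.058]
top peg 0.61 [320.  250.2] [ 0.535 -0.046  0.085]
top dish 0.86 [331.2 243.6] [ 0.552 -0.07   0.07 ]
top bottle_a 0.9 [421.6 286. ] [ 0.482 -0.267  0.05 ]
top bottle_a 0.65 [236.7 207.4] [0.615 0.136 0.05 ]
top bottle_a 0.25 [316.6 254.2] [ 0.529 -0.043  0.05 ]
top beaker 0.86 [348.3 144.9] [ 0.782 -0.099  0.04 ]
top beaker 0.69 [332.3 241.3] [ 0.561 -0.076  0.04 ]
scene [[-0.661, 0.524, -0.537, 1.286], [0.751, 0.454, -0.48, 0.655], [-0.008, -0.721, -0.693, 0.931], [0.0, 0.0, 0.0, 1.0]]
scene stand 0.61 [258.1 192.7] [ 0.559 -0.061  0.   ]
scene hub 0.85 [254.2 193.2] [ 0.614 -0.021  0.06 ]
scene mark 0.69 [254.8 180.9] [ 0.577 -0.053  0.06 ]
scene arc 0.7 [250.1 186.9] [ 0.601 -0.048  0.058]
scene arc 0.47 [258.5 182.2] [ 0.573 -0.044  0.058]
scene peg 0.7 [255.6 183.8] [ 0.605 -0.024  0.085]
scene peg 0.66 [226.6 137.7] [ 0.513 -0.223  0.085]
scene dish 0.59 [253.2 172.7] [ 0.564 -0.071  0.07 ]
scene bottle_a 0.9 [225.  136.6] [ 0.48  -0.267  0.05 ]
scene bottle_a 0.85 [299.5 231.2] [0.634 0.147 0.05 ]
scene bottle_a 0.28 [255.  181.5] [ 0.57  -0.059  0.05 ]
scene beaker 0.74 [185.6 217. ] [ 0.777 -0.107  0.04 ]
```

View pics/top0.png

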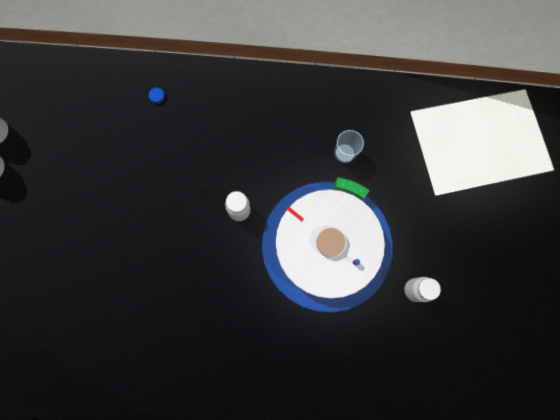

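View pics/scene0.png

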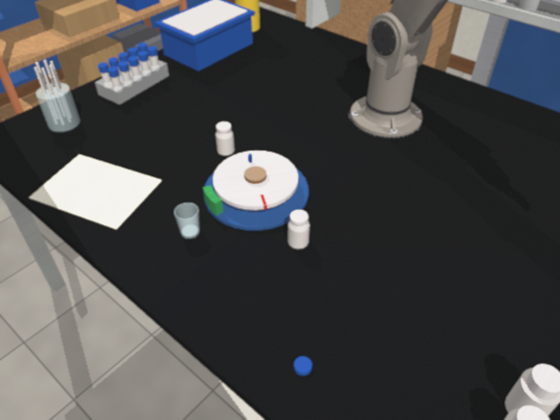

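The top picture shows the wheel centred near (330,244), the red mark near (296,215), the green arc near (352,187) and the peg near (357,263). The bottles are at (237,206) and (424,289), and the beaker is at (348,146). The networks' mark, arc and peg points only land mid-wheel, so I'll segment by colour instead.

```bash
cat >> h.py <<'E'
from scipy.optimize import least_squares
def masks(im):
    h=cv2.cvtColor(im,cv2.COLOR_BGR2HSV);H,S,V=h[...,0],h[...,1],h[...,2]
    red=((H<8)|(H>172))&(S>150)&(V>100)
    green=(H>45)&(H<75)&(S>120)&(V>60)
    blue=(H>105)&(H<130)&(S>120)&(V>50)
    return red,green,blue
def cen(m,box):
    x0,y0,x1,y1=box;s=m[y0:y1,x0:x1];ys,xs=np.nonzero(s);return np.array([xs.mean()+x0,ys.mean()+y0]),len(xs)
E
python3 - <<'E'
from h import *
for c,box,wb in(("top",(255,170,400,315),(330,244)),("scene",(195,140,315,235),(256,180))):
    im=cv2.imread(f"pics/{c}0.png");r,g,b=masks(im)
    cr,n=cen(r,box);cg,m=cen(g,box)
    print(c,"mark",cr,n,at(c,cr,.06),"green",cg,m,at(c,cg,.05))
    # white disc edge fit: bright low saturation
    h=cv2.cvtColor(im,cv2.COLOR_BGR2HSV)
    w=((h[...,1]<60)&(h[...,2]>150)).astype(np.uint8)
    n,l,st,ce=cv2.connectedComponentsWithStats(w);k=l[wb[1]-25,wb[0]-5];print(st[k])
    cs,_=cv2.findContours((l==k).astype(np.uint8),cv2.RETR_EXTERNAL,cv2.CHAIN_APPROX_NONE)
    p=max(cs,key=len)[:,0].astype(float)
    P=np.array([at(c,q,.06)[:2] for q in cv2.convexHull(p.astype(np.int32))[:,0].astype(float)])
    s=least_squares(lambda v:np.hypot(P[:,0]-v[0],P[:,1]-v[1])-v[2],[.55,-.07,.115],loss='soft_l1',f_scale=.002);print("disc",s.x,np.abs(s.fun).max())
    ys,xs=np.nonzero(b); sel=[(x,y) for x,y in zip(xs,ys) if box[0]<x<box[2] and box[1]<y<box[3] and np.linalg.norm(at(c,(x,y),.06)[:2]-s.x[:2])<.1]
    q=np.mean(sel,0);print("peg",q,len(sel),at(c,q,.075), at(c,q,.085))
    ctr=s.x[:2]
    for nm,u,z in(("mark",cr,.06),("green",cg,.05),("peg",q,.078)):
        d=at(c,u,z)[:2]-ctr;print(nm,np.hypot(*d),np.degrees(np.arctan2(d[1],d[0])))
for c,u in(("top",(430,289)),("top",(236,200)),("scene",(225,129)),("scene",(299,217)),):print(u,at(c,u,.092))
E
```

```text
top mark [294.92307692 213.57692308] 52 [0.61060129 0.01002018 0.06      ] green [351.1375 186.835 ] 400 [ 0.68248724 -0.10812373  0.05      ]
[ 276  190  109  108 8563]
disc [ 0.5558519  -0.06811294  0.11463604] 0.0005973251659508322Traceback (most recent call last):
  File "<stdin>", line 14, in <module>
  File "h.py", line 8, in at
    o,d=ray(cam,uv);return o+d*(z-o[2])/d[2]
        ~~~^^^^^^^^
  File "h.py", line 4, in ray
    c=get_calibration(cam);K=np.array(c["K"],float);D=np.array(c["D"],float);T=np.array(c["T"],float)
ValueError: time passes only in moves, steps and waits
```

Run:
```python
from h import *
im=cv2.imread("pics/top0.png")[120:330,210:460];cv2.imwrite("pics/topc.png",cv2.resize(im,None,fx=2.8,fy=2.8,interpolation=cv2.INTER_CUBIC))
```

```text
(no output)
```

View pics/topc.png

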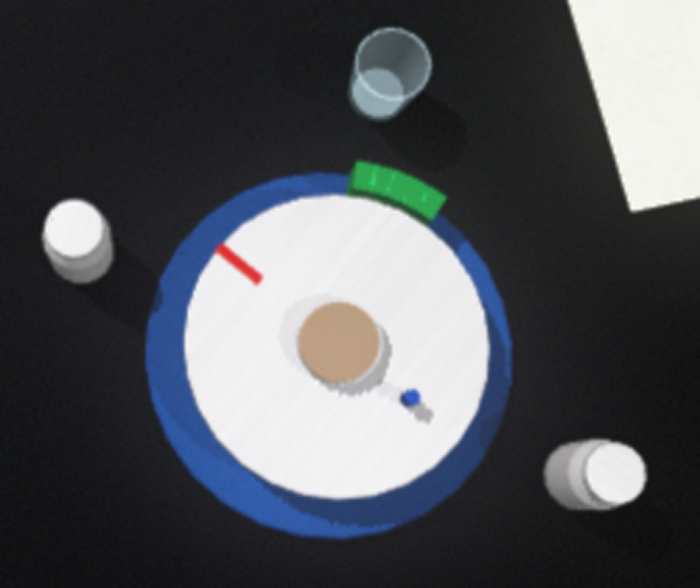

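The enlarged top view shows the mark upper left, the green arc just right of top, and the peg opposite the mark. The fitted disc radius is 114.6 mm against 115 mm expected, which agrees. I'll cache the calibrations.

```bash
python3 - <<'E'
from rig import *
import json,numpy as np
json.dump({c:{k:np.array(v,float).tolist() for k,v in get_calibration(c).items() if k in "KDT"} for c in("top","scene")},open("cal.json","w"))
E
sed -i 's/get_calibration(cam)/CAL[cam]/; s/^import numpy as np, cv2/import numpy as np, cv2, json\nCAL=json.load(open("cal.json"))/' h.py
python3 - <<'E'
from h import *
ctr0=None
for c,box,wb in(("top",(255,170,400,315),(330,244)),("scene",(195,140,315,235),(256,180))):
    im=cv2.imread(f"pics/{c}0.png");r,g,b=masks(im)
    cr,n=cen(r,box);cg,m=cen(g,box)
    h=cv2.cvtColor(im,cv2.COLOR_BGR2HSV)
    w=((h[...,1]<60)&(h[...,2]>150)).astype(np.uint8)
    n,l,st,ce=cv2.connectedComponentsWithStats(w);k=l[wb[1]-25,wb[0]-5] if c=="top" else l[190,240];print(st[k])
    cs,_=cv2.findContours((l==k).astype(np.uint8),cv2.RETR_EXTERNAL,cv2.CHAIN_APPROX_NONE)
    p=max(cs,key=len)[:,0]
    P=np.array([at(c,q,.06)[:2] for q in cv2.convexHull(p.astype(np.int32))[:,0].astype(float)])
    s=least_squares(lambda v:np.hypot(P[:,0]-v[0],P[:,1]-v[1])-v[2],[.55,-.07,.115],loss='soft_l1',f_scale=.002);print(c,"disc",s.x,np.abs(s.fun).max())
    ctr=s.x[:2]
    ys,xs=np.nonzero(b); sel=[(x,y) for x,y in zip(xs,ys) if box[0]<x<box[2] and box[1]<y<box[3] and np.linalg.norm(at(c,(x,y),.06)[:2]-ctr)<.09]
    q=np.mean(sel,0)
    for nm,u,z in(("mark",cr,.06),("green",cg,.053),("peg",q,.078)):
        P=at(c,u,z);d=P[:2]-ctr;print(c,nm,np.round(P,4),np.hypot(*d),np.degrees(np.arctan2(d[1],d[0])))
for c,u in(("top",(430,289)),("top",(236,200)),("scene",(225,126)),("scene",(299,214)),("top",(348,144))):print(c,u,at(c,u,.09).round(3))
E
```

```text
[ 276  190  109  108 8563]
top disc [ 0.5558519  -0.06811294  0.11463604] 0.0005973251659508322
top mark [0.6106 0.01   0.06  ] 0.095405873556108 54.980329637564346
top green [ 0.6817 -0.1076  0.053 ] 0.13189648218744565 -17.429115688251464
top peg [ 0.5185 -0.1225  0.078 ] 0.06594403546412834 -124.49007805041161
[ 213  150   86   60 3672]
scene disc [ 0.56683717 -0.06170142  0.11882714] 0.004444103290105944
scene mark [0.6203 0.0172 0.06  ] 0.09530413927948035 55.84941292062672
scene green [ 0.6974 -0.0922  0.053 ] 0.13404608761407985 -13.13592272295571
scene peg [ 0.5354 -0.1112  0.078 ] 0.05861752484385931 -122.38037463560194
top (430, 289) [ 0.475 -0.271  0.09 ]
top (236, 200) [0.623 0.135 0.09 ]
scene (225, 126) [ 0.48  -0.262  0.09 ]
scene (299, 214) [0.62  0.134 0.09 ]
top (348, 144) [ 0.765 -0.09   0.09 ]
```

Run:
```python
from h import *
def tri(u,v):
    (o1,d1),(o2,d2)=ray("top",u),ray("scene",v)
    A=np.stack([d1,-d2],1);t=np.linalg.lstsq(A,o2-o1,rcond=None)[0]
    a,b=o1+d1*t[0],o2+d2*t[1];return (a+b)/2,np.linalg.norm(a-b)
C=[.5559,-.0681]
for c in("top","scene"):
    print(c,proj(c,[[*C,.06],[.6106,.01,.06],[.5185,-.1225,.085],[.6817,-.1076,.058],[.6817,-.1076,.0]]).round(1).tolist())
R,G,B=0,0,0
tb=masks(cv2.imread("pics/top0.png"));sb=masks(cv2.imread("pics/scene0.png"))
for i in(0,1):
    u,_=cen(tb[i],(255,170,400,315));v,n=cen(sb[i],(195,140,315,235));print(u,v,n,tri(u,v))
print("bottle",tri((430,289),(225,126)),tri((236,200),(299,214)))
im=cv2.imread("pics/scene0.png")
for a in np.linspace(0,2*np.pi,60): 
    p=proj("scene",[[C[0]+.115*np.cos(a),C[1]+.115*np.sin(a),.06]])[0]; cv2.circle(im,tuple(np.round(p).astype(int).tolist()),0,(0,0,255),-1)
    p=proj("scene",[[C[0]+.145*np.cos(a),C[1]+.145*np.sin(a),.0]])[0]; cv2.circle(im,tuple(np.round(p).astype(int).tolist()),0,(0,255,255),-1)
cv2.imwrite("pics/sc1.png",cv2.resize(im[110:250,170:330],None,fx=4,fy=4,interpolation=cv2.INTER_NEAREST))
im=cv2.imread("pics/top0.png")
for a in np.linspace(0,2*np.pi,60): 
    p=proj("top",[[C[0]+.145*np.cos(a),C[1]+.145*np.sin(a),.015]])[0]; cv2.circle(im,tuple(np.round(p).astype(int).tolist()),0,(0,255,255),-1)
cv2.imwrite("pics/tc1.png",cv2.resize(im[170:320,250:410],None,fx=4,fy=4,interpolation=cv2.INTER_NEAREST))
```

```text
top [[330.0, 242.3], [294.9, 213.6], [357.1, 261.3], [351.5, 186.3], [346.9, 192.4]]
scene [[256.2, 174.6], [264.0, 198.0], [250.7, 152.7], [212.2, 192.5], [214.3, 208.4]]
[294.92307692 213.57692308] [263.46153846 201.23076923] 13 (array([0.61253129, 0.00960026, 0.04975509]), np.float64(0.00014121738193841174))
[351.1375 186.835 ] [212.11180124 199.66149068] 322 (array([ 0.68558175, -0.10944134,  0.03455647]), np.float64(0.0031098531375051875))
bottle (array([ 0.47408869, -0.27199104,  0.08316221]), np.float64(0.004090019034071379)) (array([0.62214809, 0.13494564, 0.09217726]), np.float64(0.0001947998897762061))
```

View pics/sc1.png

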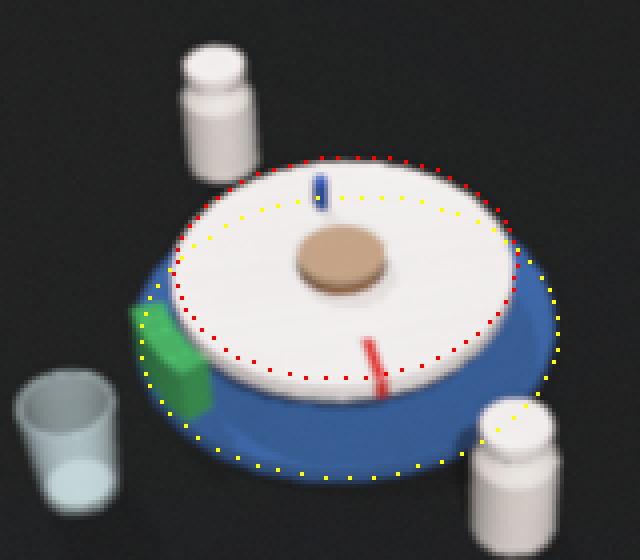

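View pics/tc1.png

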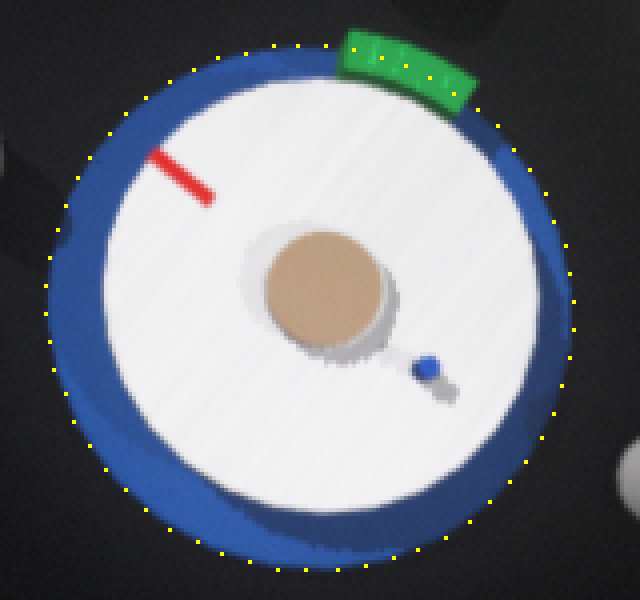

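```bash
cat >> h.py <<'E'
from scipy.spatial.transform import Rotation as Rn
C=np.array([.556,-.068])
def state():
    o=get_obs();R=Rn.from_quat(o["ee_rot"]);return o,R,np.array(o["ee_pos"])
def rowto(p,heading=None,n=1):
    """shift cm & rotvec deg in tool frame to reach p with x down, tool z horizontally along heading (deg)"""
    o,R,e=state()
    s=R.inv().apply(np.array(p)-e)*100
    w=np.zeros(3)
    if heading is not None:
        a=np.radians(heading);z=np.array([np.cos(a),np.sin(a),0]);x=np.array([0,0,-1.]);y=np.cross(z,x)
        w=(R.inv()*Rn.from_matrix(np.stack([x,y,z],1))).as_rotvec(degrees=True)
    print("t",o["time_s"],"pos",e.round(4),"F",np.round(o["contact_force"],1),"row",s.round(2),w.round(1),"gap",o["finger_gap"])
E
python3 - <<'E'
from h import *
o,R,e=state();M=R.as_matrix();print(M.round(3))
print([np.degrees(np.arctan2(M[1,i],M[0,i])).round(1) for i in(1,2)])
for h in(-35,145,55,-125): rowto([.5,.25,.2],h); rowto([.488,-.1,.2],h)
E
```

```text
[[ 0.    -0.944  0.33 ]
 [ 0.     0.33   0.944]
 [-1.     0.     0.   ]]
[np.float64(160.7), np.float64(70.7)]
t 0.9 pos [0.2231 0.6371 0.2423] F [ 0.3  0.2 -0.3] row [  4.23 -38.93 -27.38] [105.7   0.   -0. ] gap 0.08503423661557181
t 0.9 pos [0.2231 0.6371 0.2423] F [ 0.3  0.2 -0.3] row [  4.23 -49.37 -60.81] [105.7   0.   -0. ] gap 0.08503423661557181
t 0.9 pos [0.2231 0.6371 0.2423] F [ 0.3  0.2 -0.3] row [  4.23 -38.93 -27.38] [-74.3   0.    0. ] gap 0.08503423661557181
t 0.9 pos [0.2231 0.6371 0.2423] F [ 0.3  0.2 -0.3] row [  4.23 -49.37 -60.81] [-74.3   0.    0. ] gap 0.08503423661557181
t 0.9 pos [0.2231 0.6371 0.2423] F [ 0.3  0.2 -0.3] row [  4.23 -38.93 -27.38] [15.7  0.  -0. ] gap 0.08503423661557181
t 0.9 pos [0.2231 0.6371 0.2423] F [ 0.3  0.2 -0.3] row [  4.23 -49.37 -60.81] [15.7  0.  -0. ] gap 0.08503423661557181
t 0.9 pos [0.2231 0.6371 0.2423] F [ 0.3  0.2 -0.3] row [  4.23 -38.93 -27.38] [-164.3    0.     0. ] gap 0.08503423661557181
t 0.9 pos [0.2231 0.6371 0.2423] F [ 0.3  0.2 -0.3] row [  4.23 -49.37 -60.81] [-164.3    0.     0. ] gap 0.08503423661557181
```

```bash
python3 -m inch '[[4,-39,-27.4,105,0,0,0],[4,-39,-27.4,105,0,0,0],[4,-39,-27.4,105,0,0,0],[4,-39,-27.4,105,0,0,0],[4,-39,-27.4,105,0,0,0]]' 30
python3 - <<'E'
from h import *
rowto([.5,.25,.2],-35); rowto([.488,-.1,.15],-35)
E
```

```text
time_s: 1.32
ee_pos: [0.3449, 0.4666, 0.225]
ee_rot: [-0.21, 0.675, 0.21, 0.675]
contact_force: [0.7, 1.1, 0.3]
finger_gap: 0.0252
t 1.3167 pos [0.3449 0.4666 0.225 ] F [0.7 1.1 0.3] row [  2.49 -26.64   0.49] [69.5  0.  -0. ] gap 0.025162960816811814
t 1.3167 pos [0.3449 0.4666 0.225 ] F [0.7 1.1 0.3] row [  7.47 -54.79 -20.34] [69.5  0.  -0. ] gap 0.025162960816811814
```

```bash
python3 -m inch '[[2.5,-26.6,0.5,69.5,0,0,0],[2.5,-26.6,0.5,69.5,0,0,0],[2.5,-26.6,0.5,69.5,0,0,0],[2.5,-26.6,0.5,69.5,0,0,0],[2.5,-26.6,0.5,69.5,0,0,0]]'
python3 - <<'E'
from h import *
rowto([.488,-.1,.15],-35)
E
```

```text
time_s: 1.73
ee_pos: [0.4655, 0.298, 0.2058]
ee_rot: [0.008, 0.707, -0.007, 0.707]
contact_force: [0.2, 0.4, 0.5]
finger_gap: 0.0002
t 1.7333 pos [0.4655 0.298  0.2058] F [0.2 0.4 0.5] row [  5.53 -39.74   3.12] [33.7  0.  -0.1] gap 0.0001880720486989429
```

```bash
python3 -m inch '[[5.5,-39.7,3.1,33.7,0,0,0],[5.5,-39.7,3.1,33.7,0,0,0],[5.5,-39.7,3.1,33.7,0,0,0],[5.5,-39.7,3.1,33.7,0,0,0],[5.5,-39.7,3.1,33.7,0,0,0]]'
python3 - <<'E'
from h import *
rowto([.488,-.1,.15],-35)
E
```

```text
time_s: 2.15
ee_pos: [0.4765, 0.0918, 0.1771]
ee_rot: [0.215, 0.674, -0.214, 0.674]
contact_force: [0.9, 0.2, -0.4]
finger_gap: 0.0002
t 2.15 pos [0.4765 0.0918 0.1771] F [ 0.9  0.2 -0.4] row [  2.68 -14.99  12.02] [-0.3  0.  -0.1] gap 0.00022441535104306834
```

```bash
python3 -m inch '[[2.7,-15,12,0,0,0,0],[2.7,-15,12,0,0,0,0],[2.7,-15,12,0,0,0,0],[2.7,-15,12,0,0,0,0],[2.7,-15,12,0,0,0,0]]'
python3 - <<'E'
from h import *
im=camera("top");cv2.imwrite("pics/t2.png",cv2.resize(im[120:330,210:460],None,fx=2.8,fy=2.8,interpolation=cv2.INTER_CUBIC))
rowto([.484,-.1015,.081],-35)
E
```

```text
time_s: 2.57
ee_pos: [0.4875, -0.1037, 0.1499]
ee_rot: [0.216, 0.673, -0.215, 0.674]
contact_force: [0.4, 0.5, -0.2]
finger_gap: 0.0
t 2.6167 pos [ 0.4871 -0.109   0.1499] F [ 0.8 -4.9  0.8] row [ 6.88  0.43 -0.72] [-0.8  0.2  0. ] gap 0.0003359921578275233
```

View pics/t2.png

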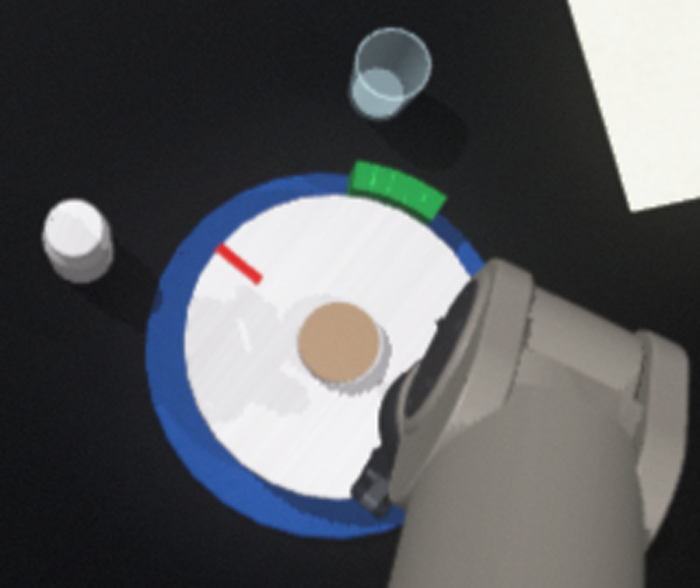

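The arm hides the lower right of the wheel, including the peg and bottle_a. The mark, arc and dish are in clear view, with the mark near (240,264) in the crop. Next I'll descend behind the peg.

```bash
python3 -m inch '[[2,0.4,-0.7,-0.8,0,0,0],[4,0.4,-0.7,-0.8,0,0,0],[6,0.4,-0.7,-0.8,0,0,0],[6.8,0.4,-0.7,-0.8,0,0,0],[6.8,0.4,-0.7,-0.8,0,0,0]]'
python3 - <<'E'
from h import *
rowto([.484,-.1015,.081],-35)
im=camera("scene");cv2.imwrite("pics/s2.png",cv2.resize(im[60:260,130:360],None,fx=3,fy=3,interpolation=cv2.INTER_CUBIC))
E
```

```text
time_s: 3.03
ee_pos: [0.4829, -0.1014, 0.0805]
ee_rot: [0.212, 0.674, -0.213, 0.674]
contact_force: [-0.5, 0.4, -0.0]
finger_gap: -0.0003
t 3.0333 pos [ 0.4829 -0.1014  0.0805] F [-0.5  0.4 -0. ] row [-0.05  0.05  0.09] [0.  0.1 0.1] gap -0.00025241486223029596
```

View pics/s2.png

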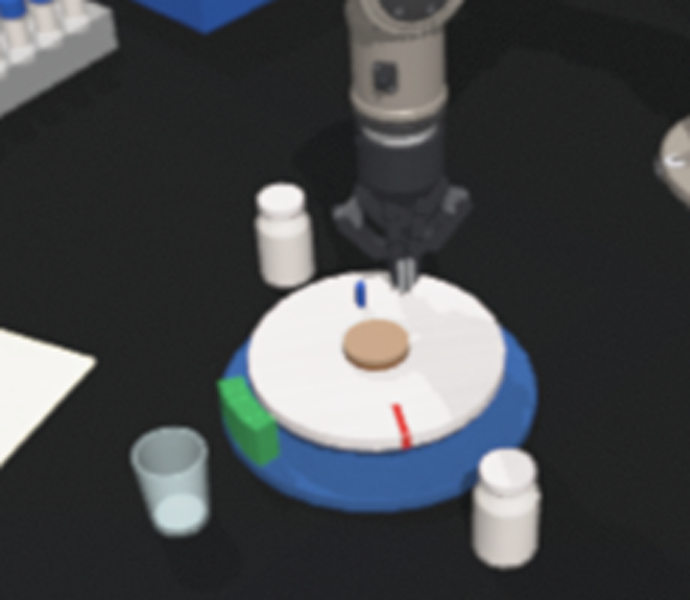

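The scene view shows the fingertip at about (403,275) in the crop, clear of the peg at (360,293). Bottle and dish are well clear. The straight push would let the peg slip off the finger's edge, so I'll shift 9 mm inward and close up first.

```bash
python3 -m inch '[[0,0.5,0.3,0,0,0,0],[0,0.9,0.8,0,0,0,0],[0,0.9,1.3,0,0,0,0],[0,0.9,1.6,0,0,0,0],[0,0.9,1.6,0,0,0,0]]'
python3 - <<'E'
from h import *
rowto([.484,-.1015,.081],-35)
im=camera("scene");cv2.imwrite("pics/s3.png",cv2.resize(im[110:230,190:320],None,fx=5,fy=5,interpolation=cv2.INTER_CUBIC))
E
```

```text
time_s: 3.5
ee_pos: [0.5033, -0.104, 0.0822]
ee_rot: [0.212, 0.673, -0.213, 0.676]
contact_force: [-0.1, -0.2, -0.2]
finger_gap: -0.0002
t 3.5 pos [ 0.5033 -0.104   0.0822] F [-0.1 -0.2 -0.2] row [ 0.12 -0.9  -1.72] [0.  0.2 0. ] gap -0.00021654299815378992
```

View pics/s3.png

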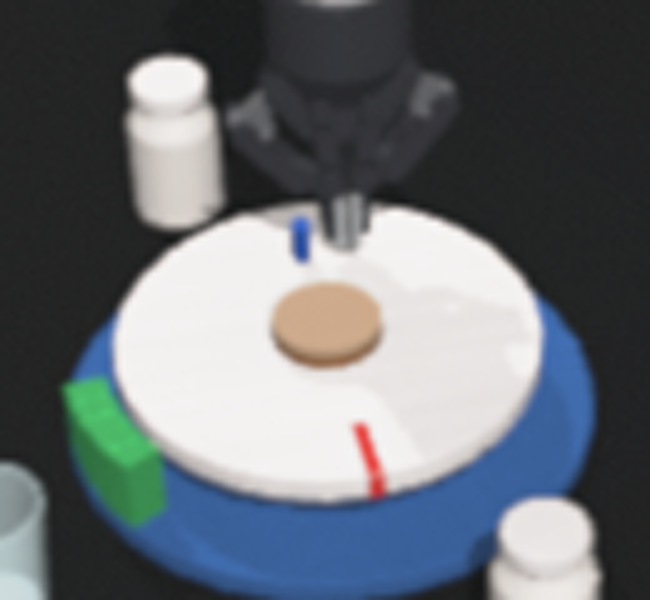

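The finger now stands at about (345,225), some 7 mm short of the peg at (302,240), and clear of the dish. Flick.

```bash
python3 -m inch '[[0.1,0,0.5,0,0,0,0],[0.1,0,1.3,0,0,0,0],[0.1,0,2.3,0,0,0,0],[0.1,0,3.4,0,0,0,0],[0.1,0,4.5,0,0,0,0]]'
python3 -m inch '[[0,0,0,0,0,0,0],[-2,0,-0.5,0,0,0,0],[-5,0,-0.5,0,0,0,0]]'
cat >> h.py <<'E'
import os
def shot(tag):
    t=get_obs()["time_s"];im=camera("top");cv2.imwrite(f"pics/m_{tag}.png",im)
    r,g,b=masks(im);s=r[170:315,255:400]
    if s.sum()<15: print(t,"mark hidden",s.sum());return
    u,n=cen(r,(255,170,400,315));d=at("top",u,.06)[:2]-C
    a=(np.degrees(np.arctan2(d[1],d[0]))+17.43)%360
    print("t",round(t,3),"n",n,"r",np.hypot(*d).round(4),"wheel deg",a.round(1));return t,a
E
python3 - <<'E'
from h import *
shot("a")
E
```

```text
time_s: 3.97
ee_pos: [0.5408, -0.1306, 0.0813]
ee_rot: [0.212, 0.673, -0.213, 0.676]
contact_force: [0.9, 0.1, -0.1]
finger_gap: 0.0001
time_s: 4.22
ee_pos: [0.5343, -0.1273, 0.1293]
ee_rot: [0.212, 0.675, -0.214, 0.673]
contact_force: [0.6, -0.0, -0.4]
finger_gap: 0.0001
t 4.217 n 50 r 0.0948 wheel deg 143.3
```

```bash
python3 -m inch '[[0,-1.5,-0.8,0,0,0,0],[0,-3,-1.6,0,0,0,0],[0,-3.5,-1.6,0,0,0,0],[0,-3.5,-1.6,0,0,0,0],[0,-3.5,-1.6,0,0,0,0]]'
python3 - <<'E'
from h import *
rowto([.5015,-.146,.081],-35)
shot("b");shot("c")
E
```

```text
time_s: 4.68
ee_pos: [0.5055, -0.1483, 0.1357]
ee_rot: [0.213, 0.671, -0.214, 0.677]
contact_force: [0.5, 0.1, -0.7]
finger_gap: 0.0002
t 4.6833 pos [ 0.5055 -0.1483  0.1357] F [ 0.5  0.1 -0.7] row [ 5.46 -0.05 -0.5 ] [-0.1  0.4 -0.1] gap 0.00021155622992854575
t 4.683 n 57 r 0.095 wheel deg 202.4
t 4.733 n 61 r 0.0953 wheel deg 208.6
```

Wheel speed is about 2.2 rad/s, as planned. I'll lower to hover, with the tip about 9 mm above the rim, while it coasts.

```bash
python3 -m inch '[[2,0,-0.5,0,0,0,0],[4,0,-0.5,0,0,0,0],[5.2,0,-0.5,0,0,0,0],[5.5,0,-0.5,0,0,0,0],[5.5,0,-0.5,0,0,0,0]]'
python3 - <<'E'
from h import *
rowto([.5015,-.146,.080],-35)
shot("d")
E
```

```text
time_s: 5.2
ee_pos: [0.502, -0.1449, 0.0797]
ee_rot: [0.212, 0.672, -0.213, 0.676]
contact_force: [-0.1, -0.1, -0.0]
finger_gap: -0.0001
t 5.2 pos [ 0.502  -0.1449  0.0797] F [-0.1 -0.1 -0. ] row [-0.03 -0.12  0.02] [-0.   0.4 -0. ] gap -9.55405090726769e-05
5.2 mark hidden 1
```

```bash
Z='[0,0,0,0,0,0,0]'; python3 -m inch '[[0,-0.1,0,0,0,0,0],[0,-0.1,0,0,0,0,0],[0,-0.1,0,0,0,0,0],[0,-0.1,0,0,0,0,0],[0,-0.1,0,0,0,0,0]]' >/dev/null
python3 -m inch '[[0,0,0,0,0,0,0],[0,0,0,0,0,0,0],[0,0,0,0,0,0,0],[0,0,0,0,0,0,0],[0,0,0,0,0,0,0]]'
python3 - <<'E'
from h import *
shot("e");shot("e2")
E
python3 -m inch '[[0,0,0,0,0,0,0],[0,0,0,0,0,0,0],[0,0,0,0,0,0,0],[0,0,0,0,0,0,0],[0,0,0,0,0,0,0]]'
python3 - <<'E'
from h import *
shot("f")
E
```

```text
time_s: 6.08
ee_pos: [0.5022, -0.146, 0.0809]
ee_rot: [0.213, 0.671, -0.213, 0.677]
contact_force: [0.4, 0.0, -0.4]
finger_gap: 0.0
t 6.083 n 54 r 0.0962 wheel deg 1.9
t 6.133 n 55 r 0.0964 wheel deg 7.1
time_s: 6.6
ee_pos: [0.5022, -0.146, 0.0809]
ee_rot: [0.213, 0.671, -0.213, 0.677]
contact_force: [0.5, -0.8, 0.1]
finger_gap: -0.0
t 6.6 n 51 r 0.0953 wheel deg 54.7
```

The mark coasted past the arc at t≈6.08 s, untouched. I'll keep measuring and fit the coast.

```bash
for i in 1 2 3; do python3 -m inch '[[0,0,0,0,0,0,0],[0,0,0,0,0,0,0],[0,0,0,0,0,0,0],[0,0,0,0,0,0,0],[0,0,0,0,0,0,0]]' >/dev/null
python3 - <<'E'
from h import *
shot("g%d"%int(get_obs()["time_s"]*100))
E
done
cat > fit.py <<'E'
import numpy as np
from scipy.optimize import least_squares,brentq
def model(p,t):
    v,th,k=p;A=k*.07;t=np.asarray(t)-4.2
    # v' = -A(1+v)
    return th+((v+1)*(1-np.exp(-A*t))/A-t)
def run(D):
    D=np.array(D);T=D[:,0];a=np.radians(D[:,1])
    s=least_squares(lambda p:np.r_[model(p,T)-a,(p[2]-1)*.05],[2.2,2.5,1.]);p=s.x
    print("p",p.round(3),"res deg",np.degrees(s.fun[:-1]).round(1))
    for d in(700,705,710,715,720): print(d,"at t",round(brentq(lambda t:model(p,t)-np.radians(d),4.2,13),3))
E
```

```text
t 7.067 n 50 r 0.0934 wheel deg 100.2
t 7.533 n 51 r 0.0944 wheel deg 143.2
t 8.0 n 59 r 0.095 wheel deg 184.3
```

Run:
```python
from fit import *
run([(4.217,143.3),(4.683,202.4),(4.733,208.6),(6.083,361.9),(6.133,367.1),(6.6,414.7),(7.067,460.2),(7.533,503.2),(8.0,544.3)])
```

```text
p [2.25  2.469 1.012] res deg [ 0.3 -0.2 -0.3 -0.1 -0.   0.2  0.1  0.1 -0.2]
700 at t 10.079
705 at t 10.156
710 at t 10.233
715 at t 10.311
720 at t 10.391
```

```bash
python3 -m inch '[[0.2,0,0,0,0,0,0],[0.4,0,0,0,0,0,0],[0.5,0,0,0,0,0,0],[0.5,0,0,0,0,0,0],[0.5,0,0,0,0,0,0]]'
python3 -m inch '[[0,0,0,0,0,0,0],[0,0,0,0,0,0,0],[0,0,0,0,0,0,0],[0,0,0,0,0,0,0],[0,0,0,0,0,0,0]]' 
python3 -m inch '[[0,0,0,0,0,0,0],[0,0,0,0,0,0,0],[0,0,0,0,0,0,0],[0,0,0,0,0,0,0],[0,0,0,0,0,0,0]]'
python3 -m inch '[[0,0,0,0,0,0,0],[0,0,0,0,0,0,0],[0,0,0,0,0,0,0],[0,0,0,0,0,0,0],[0,0,0,0,0,0,0]]'
python3 - <<'E'
from h import *
rowto([.5015,-.146,.065],-35)
shot("h")
E
```

```text
time_s: 8.47
ee_pos: [0.5021, -0.1461, 0.0757]
ee_rot: [0.213, 0.672, -0.213, 0.677]
contact_force: [-0.6, 1.0, 0.1]
finger_gap: -0.0002
time_s: 8.88
ee_pos: [0.5021, -0.1461, 0.0757]
ee_rot: [0.213, 0.672, -0.213, 0.677]
contact_force: [0.3, -0.5, -0.1]
finger_gap: 0.0002
time_s: 9.3
ee_pos: [0.5021, -0.146, 0.0758]
ee_rot: [0.213, 0.672, -0.213, 0.677]
contact_force: [0.2, 0.2, 0.2]
finger_gap: -0.0003
time_s: 9.72
ee_pos: [0.5022, -0.1461, 0.0758]
ee_rot: [0.213, 0.671, -0.213, 0.677]
contact_force: [0.1, 0.5, 0.2]
finger_gap: 0.0005
t 9.7167 pos [ 0.5022 -0.1461  0.0758] F [0.1 0.5 0.2] row [ 1.08 -0.03 -0.07] [-0.1  0.4 -0.1] gap 0.0005276360733601687
t 9.717 n 50 r 0.0958 wheel deg 315.6
```

```bash
python3 -m inch '[[0,0,0,0,0,0,0],[0,0,0,0,0,0,0],[0,0,0,0,0,0,0],[0,0,0,0,0,0,0]]'
python3 - <<'E'
from h import *
shot("i")
E
```

```text
time_s: 10.1
ee_pos: [0.5021, -0.146, 0.0758]
ee_rot: [0.213, 0.672, -0.213, 0.677]
contact_force: [0.5, -0.3, -0.4]
finger_gap: 0.0001
t 10.1 n 53 r 0.0956 wheel deg 340.9
```

```bash
python3 -m inch '[[0,0,0,0,0,0,0],[1.1,0,0,0,0,0,0],[1.1,0,0,0,0,0,0],[1.1,0,0,0,0,0,0],[1.1,0,0,0,0,0,0]]'
python3 - <<'E'
from h import *
shot("j");shot("j2")
E
```

```text
time_s: 10.57
ee_pos: [0.5032, -0.1466, 0.065]
ee_rot: [0.213, 0.671, -0.213, 0.678]
contact_force: [-0.7, 0.0, 9.6]
finger_gap: -0.0
t 10.567 n 57 r 0.0952 wheel deg 352.8
t 10.617 n 57 r 0.0955 wheel deg 352.9
```

The wheel stopped at about −7°, inside the arc. Lifting straight off.

```bash
python3 -m inch '[[-0.5,0,0,0,0,0,0],[-1.2,0,0,0,0,0,0],[-3,0,0,0,0,0,0],[-5,0,0,0,0,0,0],[-7,0,0,0,0,0,0]]'
python3 -m inch '[[-3,0,0,0,0,0,0],[-4,0,0,0,0,0,0],[-4,0,0,0,0,0,0],[-4,0,0,0,0,0,0],[-4,0,0,0,0,0,0]]'
python3 - <<'E'
from h import *
shot("k")
a=cv2.imread("pics/m_k.png")[120:330,210:460];b=camera("scene")[110:250,160:330]
cv2.imwrite("pics/k.png",np.hstack([cv2.resize(a,(400,336)),cv2.resize(b,(400,336))]))
E
```

```text
time_s: 11.08
ee_pos: [0.5018, -0.1462, 0.1353]
ee_rot: [0.213, 0.671, -0.214, 0.677]
contact_force: [0.1, 0.6, 0.3]
finger_gap: 0.0001
time_s: 11.5
ee_pos: [0.5007, -0.1455, 0.1741]
ee_rot: [0.212, 0.672, -0.214, 0.676]
contact_force: [0.7, -0.1, 0.1]
finger_gap: -0.0
t 11.5 n 55 r 0.0964 wheel deg 353.7
```

View pics/k.png

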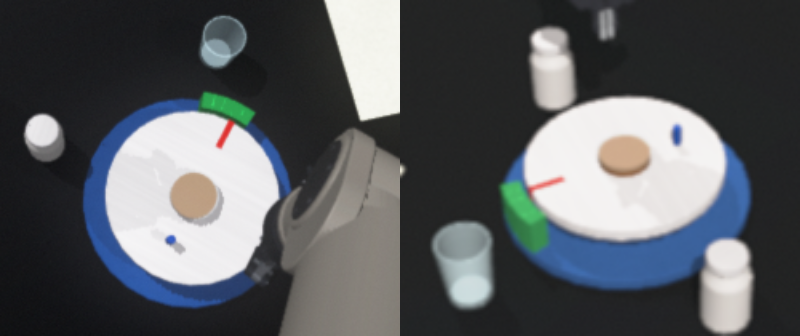

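In the top view on the left, the red mark ends at (231,124), within the green arc that spans about (202,100) to (252,116). The dish, bottles and beaker stand where they were, and the finger is clear.

```bash
python3 -c "
from h import *
shot('z')
hand_in()"
```

```text
t 11.6 n 55 r 0.0964 wheel deg 353.7
the job is handed in; nothing more can be done
```

I flicked the turntable anticlockwise, let the red mark coast past the green arc once, then braked it on the next pass so the mark stopped inside the arc. The job is handed in, at about 11.6 s of the 48 s allowed.

- **Flick:** the closed fingertip pushed the peg and left the wheel spinning at about 2.2 rad/s.
- **Free pass:** the mark went by the middle of the arc at about 6.1 s, with the finger held clear.
- **Brake:** on the next pass I pressed the rim with about 10 N, and the wheel stopped first time.
- **Final position:** the last two pictures, 0.1 s apart with the finger lifted well clear, both put the mark about 6° before the arc's middle. The arc reaches 15° to either side. While I was still pressing, it read about 7°.
- **Everything else:** by eye in the last pictures, the dish, bottles and beaker had not moved. I did not measure them again.

Two checks disagreed along the way:
- **Networks:** they put the mark, arc and peg near the middle of the wheel, so I found those by colour instead.
- **Scene camera:** its disc fit was about 1 cm off the top camera's, because it took in the disc's side. I used the top camera, whose fit gave a disc radius of 114.6 mm against the stated 115 mm.

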